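# Index the welding table to the handle

## Task

Bring the yellow bent-bar handle that is tacked onto the ratchet indexing table round to the torch and the yellow index finger, by working the blue-gripped lever back and forth stroke by stroke, and stop there with the lever sprung back home. Turn the table only through its lever: do not touch the round plate, its pins or the parts tacked on it.

Things in the scene. Friction and masses are not known exactly. Their poses are not given: they have to be found in the camera images.
- plate: The turning part of the ratchet indexing table: aluminium plate 196 mm wide, top 80 mm above the bench, over a dark wheel 226 mm wide with 12 upright brass pins. Origin: on the upright turning axis of plate and lever, 44 mm above the bench; z up, x points at the yellow handle. At +60 deg from it stands a hex stud 53 mm tall, at -120 deg a copper pipe stub 35 mm tall. Not to be touched.
- yellow_handle (a point): Top middle of the yellow handle, a U of flat bar standing radially on the plate: 18 mm wide, 70 mm long, 50 mm tall, its middle 62 mm off the axis. It starts 47 to 132 deg clockwise (from above) of the torch. A full lever stroke turns it 30 deg counter-clockwise (the first 5 to 44, as it may start between pins); one of the strokes ends with it exactly at the torch. It stays where left and cannot go back.
- torch_tip (a point): Tip of the fixed torch, pointing down from its post, 62 mm off the turning axis, 151 mm above the bench: 21 mm straight above the yellow handle's middle when the table is right. The yellow index finger on the round green base (280 mm wide) is in the same direction from the axis; the post, 262 mm high, 175 mm off the axis.
- lever_grip (a point): Top centre of the lever's upright blue grip: 20 mm thick, 62 to 150 mm above the bench, 180 mm off the turning axis. Starts home; push it counter-clockwise from above through 0.76 rad to its stop (137 mm arc, under 8 N): a pawl drives the plate on one pin. Freed, it springs home in about 1 s (or lead it between open fingers), the plate standing still; within 0.1 rad of home it catches the next pin.

How it is judged:
By the outcome, as a careful person would: the job done as asked, in the order asked, and still so for the second after the job is handed in, with the robot touching nothing.
It also fails if it takes over 58 s, if anything falls off the work surface, if the arm or the gripper's body presses on something with over 40 N, if the wrist force passes 120 N, or if a joint passes its speed limit or range.

## Robot

A 6-joint arm with a two-finger parallel gripper is mounted at the origin on the work surface. World frame = base frame: x ahead of the robot, y to its left, z up, the work surface at z = 0. Lengths are in m, angles in rad, forces in N, time in s.
With the tool pointing down it reaches from about 0.3 to 0.775 m from the base axis. Payload 14.6 kg.
Tool frame: the origin (TCP) lies on the centre line of the jaws, within the pads' length; the fingertips stand robot.finger_overhang ahead of it and the grasp point (between the pads) lies 2 mm behind it (robot.finger_overhang is the distance from the TCP to the fingertips, in m); z points along the fingers, y is the direction in which the jaws open and shut (so a half turn about z gives the same grasp; the last joint's range is limited). The gripper opens to 94 mm and grips with 3 to 60 N. Pads are 16 mm wide; open, the fingers measure 119 mm over their backs; the gripper's body (75 mm by 177 mm) begins 78 mm behind the grasp point.
Start: joints at [1.159, 0.3, 1.521, -0, 1.321, -0.067], TCP at [0.186, 0.518, 0.222] pointing down, gripper open.
Joint ranges: [-3.03, 3.03], [-0.79, 2.21], [0.23, 2.52], [-1.04, 4.18], [0, 3.07], [-2.55, 2.55]. Speed limits (rad/s): [2.22, 2.22, 2.57, 3.14, 3.14, 3.14].

## Interface

Orientations are given as a 3x3 rotation matrix whose columns are the frame's x, y, z axes.
In Python, from workcell import monitor, vision, robot, recognise, cut_out, landmark_of gives the robot as it stands.
- The arm moves only by the shell command python3 -m handwheel 'ROWS' [FORCE]. ROWS is text: rows parted by semicolons, each of 5 numbers parted by spaces: the shift along the tool's x, y, z in mm, then the turn about the tool's z in degrees, then the closure, from 0 (fully open) to 1 (shut). A call has 1 to 12 rows; each row is the pose to reach, as a shift and turn from the pose measured when the call began, along the tool's axes at that moment; what a row does not reach only later rows make up. A row lasts 1/10 s, in which the tool goes at most 50 mm and 8.59 degrees, less where a joint would pass 70% of its speed; a pose out of reach is approached as far as the arm can. A call with a gripper value outside its range is refused whole. The fingers move at their own pace and stop on an object; FORCE is the grip in N (left out, the last holds). Time passes only in rows, so rows that repeat a pose let the fingers close. It gives the time, the measured TCP pose, the force and the opening at its end, in the units of the state.
- monitor.get_state(): the state, without advancing time (a new reading comes with each control period).
- vision.get_image(name): name is "side" or "top" or "wrist"; returns a dict with "pixels" (384x512x3 uint8, red, green, blue), "camera_matrix" (3x3 intrinsics, pixels), "cam_to_world" (4x4, takes a point from camera to world coordinates). Camera axes: x right, y down, z forward; pixel columns grow to the right and rows downward; lengths in m; the calibration is good to about 2 mm. A picture is of the moment at which its call begins. There is no depth.
- robot.hand_in(): hands the job in, once; it reports no verdict.
Trained networks look in the newest picture that a camera, given by its name, has taken for a name from the list of things; names that differ only in an ending like _2 or _b are one class to them, and where a whole thing is asked for, a point or a joint stands for the part that bears it (a point fixed in the world has none). Each returns a list of dicts, best first, with "score" (0 to 1); they miss things now and then, are a little off and sometimes report something else, mostly with a low value. They report only what shows in the picture. A call takes as long as a camera call.
- recognise(camera, thing): "xyz" ([x, y, z] in m, in world coordinates, good to about 4 mm: the middle of the surface that is visible of it).
- cut_out(camera, thing): "mask" (384x512 bool, what is visible of it).
- landmark_of(camera, thing): "xyz" ([x, y, z] in m, in world coordinates, good to about 4 mm: a listed point, or the origin of a listed thing).
The state is a dict: "clock": time; "joint_positions": joint angles; "qvel": joint speeds; "tau": joint torques, N m; "ee_pos": TCP position; "tcp_rot": TCP orientation; "force": force on the tool from outside, world axes, zero at the start; "wrist_torque": the same for the moment, N m; "opening": finger opening in m.
Only numpy, scipy, OpenCV 4.12 (cv2) and the standard library are available. Lean on these libraries where they do the work, as an engineer would, in place of code of your own. Each camera call takes 0.05 s, during which the arm holds its last target. There are 200 camera calls.

## Working session

There is one attempt and no reset: what is moved stays moved. The work goes in short steps, Python scripts to look and compute and a shell command to move; the robot and the scene stay as the last step left them, time stands still between calls to the robot, and variables do not carry over. Pictures are saved under pics/ and viewed, about 8 in all and at most 12, crops included, and the job is handed in when it is done.

```bash
mkdir -p pics; ls
cat > h.py <<'E'
from workcell import monitor, vision, robot, recognise, cut_out, landmark_of
import numpy as np, cv2
def snap(c,n):
    im=vision.get_image(c); cv2.imwrite(f'pics/{n}.png',im['pixels'][:,:,::-1]); return im
def lm(c,t,k=2):
    return [(np.round(d['xyz'],4).tolist(),round(float(d['score']),2)) for d in landmark_of(c,t)[:k]]
E
python3 - <<'E'
from h import *
for c in ('top','side'):
    snap(c,c+'0')
    for t in ('plate','yellow_handle','torch_tip','lever_grip'): print(c,t,lm(c,t))
s=monitor.get_state(); print(s['clock'],s['ee_pos'],s['tcp_rot'],s['force'],s['opening'],robot.finger_overhang)
a=cv2.imread('pics/top0.png');b=cv2.imread('pics/side0.png')
cv2.imwrite('pics/both0.png',cv2.resize(np.vstack([a,b]),None,fx=.78,fy=.78))
E
```

```text
pics
top plate [([0.5901, -0.0204, 0.0443], 0.7)]
top yellow_handle [([0.632, -0.0637, 0.1274], 0.81)]
top torch_tip [([0.5927, 0.0415, 0.1536], 0.85)]
top lever_grip [([0.5321, -0.1921, 0.151], 0.91)]
side plate [([0.5911, -0.0196, 0.0479], 0.65)]
side yellow_handle [([0.6374, -0.0642, 0.1295], 0.71)]
side torch_tip []
side lever_grip [([0.5369, -0.1907, 0.1501], 0.92)]
0.5 [0.18587869 0.51760205 0.22239996] [[-9.41158509e-01  3.37965470e-01 -3.41504184e-05]
 [ 3.37965471e-01  9.41158500e-01 -1.35114583e-04]
 [-1.35231071e-05 -1.38705902e-04 -9.99999990e-01]] [ 0.67963069  0.4838998  -0.47137056] 0.09385006378490421 0.017
```

View pics/both0.png

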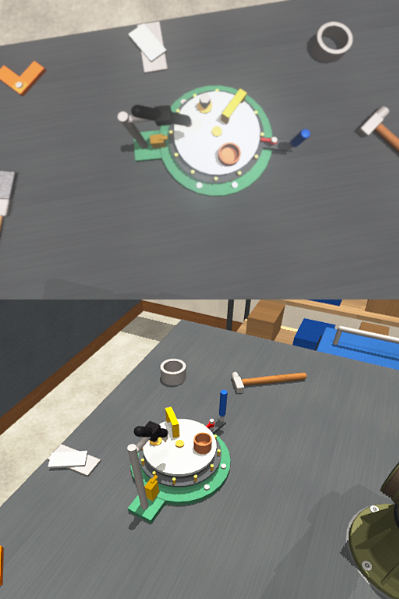

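The top view shows the torch at about px (180,118), the handle at (234,105) and the blue grip at (300,138) in the downscaled image. This agrees with the networks: axis (0.5905, -0.020), lever at -108°, handle about 133° clockwise of the torch. I'll approach on the robot side, with tool y turned to the lever's tangent.

```bash
python3 -m handwheel '-463 -597 0 88 0;-463 -597 0 88 0;-463 -597 0 88 0;-463 -597 0 88 0;-463 -597 0 88 0;-463 -597 0 88 0;-463 -597 0 88 0;-463 -597 0 88 0;-463 -597 0 88 0;-463 -597 0 88 0;-463 -597 0 88 0;-463 -597 0 88 0' 10
cat >> h.py <<'E'
def rel(p,ang):
    "shift in tool mm to world p and turn (deg about tool z) so that tool y points at world angle ang"
    s=monitor.get_state(); R=np.array(s['tcp_rot']); d=R.T@(np.array(p)-s['ee_pos'])*1000
    a=np.degrees(np.arctan2(R[1,1],R[0,1])); print('t',s['clock'],'shift',d.round(1),'turn',round((a-ang+180)%360-180,1),'ang',a.round(1),'j',np.round(s['joint_positions'],2))
E
python3 -c "
from h import *
rel([.5345,-.1915,.222],-18)"
```

```text
clock: 1.7
ee_pos: [0.3718, -0.0552, 0.2228]
tcp_rot: [[0.307, 0.952, 0.001], [0.952, -0.307, -0.0], [0.0, 0.001, -1.0]]
force: [0.7, 1.5, 0.3]
opening: 0.0939
t 1.7 shift [-79.9 196.6   1.1] turn 0.1 ang -17.9 j [-0.24 -0.1   1.96  0.    1.28  0.07]
```

```bash
python3 -m handwheel '-50 20 0 0 0;-80 60 0 0 0;-80 110 0 0 0;-80 160 0 0 0;-80 197 0 0 0;-80 197 0 0 0;-80 197 0 0 0'
python3 -c "
from h import *
snap('wrist','w1');snap('top','t1')
print(lm('wrist','lever_grip'),lm('wrist','plate'),lm('top','lever_grip'),lm('top','yellow_handle'))
rel([.5345,-.1915,.122],-18)
a=cv2.imread('pics/w1.png');b=cv2.imread('pics/t1.png')
cv2.imwrite('pics/b1.png',cv2.resize(np.hstack([a,b]),None,fx=.78,fy=.78))"
```

```text
clock: 2.4
ee_pos: [0.5347, -0.1917, 0.2222]
tcp_rot: [[0.307, 0.952, -0.0], [0.952, -0.307, 0.0], [0.0, -0.0, -1.0]]
force: [-0.1, -0.9, 0.0]
opening: 0.0941
[([0.5367, -0.1897, 0.1459], 0.92)] [([0.5916, -0.0198, 0.0429], 0.87)] [([0.5353, -0.1946, 0.1518], 0.66)] [([0.6334, -0.0627, 0.1289], 0.91)]
t 2.7 shift [ 1.000e-01 -1.000e-01  1.018e+02] turn 0.1 ang -17.9 j [-0.41  0.34  1.47  0.    1.33 -0.1 ]
```

View pics/b1.png

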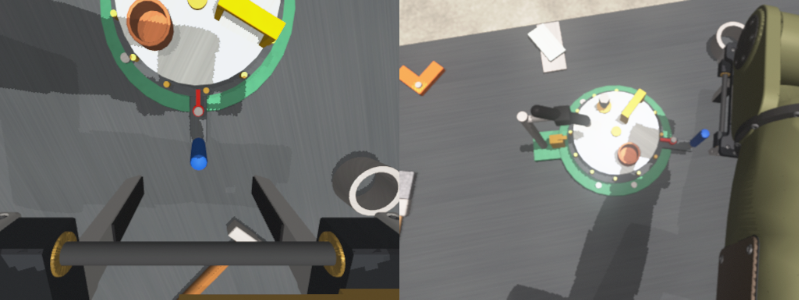

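The grip sits centred between the open fingers in the wrist picture (198,160). The cup and hammer are clear of the lever's path. I'll lower around the grip and partly close.

```bash
python3 -m handwheel '0 0 40 0 0;0 0 80 0 0;0 0 97 0 0;0 0 97 0 0.6;0 0 97 0 0.6;0 0 97 0 0.6;0 0 97 0 0.6'
python3 -c "
from h import *
import math
rel([.5345,-.1915,.125],-18)
for d in range(0,48,4):
    t=math.radians(d); print(d,round(180*(1-math.cos(t))),round(180*math.sin(t)))"
```

```text
clock: 3.4
ee_pos: [0.535, -0.1918, 0.1282]
tcp_rot: [[0.307, 0.952, 0.004], [0.952, -0.307, -0.002], [-0.0, 0.005, -1.0]]
force: [-0.2, -0.4, 1.3]
opening: 0.0652
t 3.4 shift [ 0.2 -0.6  3.2] turn 0.1 ang -17.9 j [-0.41  0.43  1.57  0.    1.13 -0.1 ]
0 0 0
4 0 13
8 2 25
12 4 37
16 7 50
20 11 62
24 16 73
28 21 85
32 27 95
36 34 106
40 42 116
44 51 125
```

```bash
python3 -m handwheel '0 0 0 0 0.6;0 13 0 -4 0.6;2 25 0 -8 0.6;4 37 0 -12 0.6;7 50 0 -16 0.6;11 62 0 -20 0.6;16 73 0 -24 0.6;21 85 0 -28 0.6;27 95 0 -32 0.6;34 106 0 -36 0.6;42 116 0 -40 0.6;42 116 0 -40 0.6'
python3 -c "
from h import *
rel([.5345,-.1915,.125],-18)
print(lm('wrist','lever_grip'),lm('wrist','yellow_handle'),lm('top','lever_grip'),lm('top','yellow_handle'))"
```

```text
clock: 4.6
ee_pos: [0.6588, -0.1872, 0.1288]
tcp_rot: [[-0.379, 0.926, 0.004], [0.926, 0.379, -0.002], [-0.003, 0.003, -1.0]]
force: [-3.4, -1.1, 0.9]
opening: 0.0377
t 4.6 shift [  43.1 -116.7    3.4] turn 40.2 ang 22.2 j [-0.33  0.68  1.19 -0.    1.27 -0.72]
[([0.5367, -0.1897, 0.1459], 0.92)] [([0.6363, -0.068, 0.1327], 0.9)] [([0.5353, -0.1946, 0.1518], 0.66)] [([0.6334, -0.0627, 0.1289], 0.91)]
```

Pushing with about 3.5 N and not at the stop yet. I'll creep on in small steps.

```bash
python3 -m handwheel '0 6 0 -2 0.6;0 6 0 -2 0.6;0 9 0 -3 0.6;0 9 0 -3 0.6;1 12 0 -4 0.6;1 12 0 -4 0.6'
python3 -c "
from h import *
snap('wrist','w2');snap('top','t2');rel([.5345,-.1915,.125],-18)
print(lm('wrist','lever_grip'),lm('wrist','yellow_handle'),lm('top','lever_grip'),lm('top','yellow_handle'))"
```

```text
clock: 5.4
ee_pos: [0.6685, -0.1828, 0.1289]
tcp_rot: [[-0.438, 0.899, 0.004], [0.899, 0.438, -0.002], [-0.004, 0.003, -1.0]]
force: [-3.9, -3.2, 0.0]
opening: 0.0377
t 5.5 shift [  50.8 -124.2    3.4] turn 44.0 ang 26.0 j [-0.32  0.7   1.16 -0.    1.28 -0.77]
[([0.6637, -0.1865, 0.1504], 0.83)] [] [([0.6597, -0.1852, 0.1525], 0.85)] [([0.6522, -0.0302, 0.1296], 0.79)]
```

```bash
python3 -m handwheel '0 4 0 -1 0.6;0 4 0 -1 0.6;0 7 0 -2 0.6;0 7 0 -2 0.6;0 7 0 -2 0.6'; python3 -m handwheel '0 2 0 0 0.6;0 2 0 0 0.6;0 2 0 0 0.6'
```

```text
clock: 6.2
ee_pos: [0.6746, -0.1799, 0.1289]
tcp_rot: [[-0.468, 0.884, 0.004], [0.884, 0.468, -0.002], [-0.004, 0.003, -1.0]]
force: [-4.6, -1.8, -0.6]
opening: 0.0379
clock: 6.5
ee_pos: [0.6762, -0.1792, 0.1289]
tcp_rot: [[-0.467, 0.884, 0.004], [0.884, 0.468, -0.002], [-0.004, 0.003, -1.0]]
force: [-4.2, -3.0, -0.8]
opening: 0.0377
```

```bash
python3 -m handwheel '0 2 0 0 0.6;0 2 0 0 0.6'; python3 -m handwheel '0 2 0 0 0.6;0 2 0 0 0.6'; python3 -c "
from h import *
snap('wrist','w3');snap('top','t3')
print(lm('wrist','lever_grip'),lm('top','lever_grip'),lm('top','yellow_handle'))"
```

```text
clock: 6.7
ee_pos: [0.6779, -0.1785, 0.1289]
tcp_rot: [[-0.467, 0.884, 0.004], [0.884, 0.467, -0.003], [-0.004, 0.002, -1.0]]
force: [-4.6, -2.8, -0.6]
opening: 0.0378
clock: 6.9
ee_pos: [0.6791, -0.178, 0.1289]
tcp_rot: [[-0.466, 0.885, 0.003], [0.885, 0.466, -0.003], [-0.004, 0.001, -1.0]]
force: [-7.9, -3.1, 0.7]
opening: 0.0374
[] [] [([0.6517, -0.0251, 0.1294], 0.64)]
```

```bash
python3 -m handwheel '0 2 0 0 0.6;0 2 0 0 0.6'; python3 -c "
from h import *
a=cv2.imread('pics/w3.png');b=cv2.imread('pics/t3.png')
cv2.imwrite('pics/b3.png',cv2.resize(np.hstack([a,b]),None,fx=.78,fy=.78))"
```

```text
clock: 7.35
ee_pos: [0.6799, -0.1777, 0.1288]
tcp_rot: [[-0.465, 0.885, 0.001], [0.885, 0.465, -0.003], [-0.003, -0.001, -1.0]]
force: [-13.4, -3.3, 3.1]
opening: 0.0377
```

View pics/b3.png

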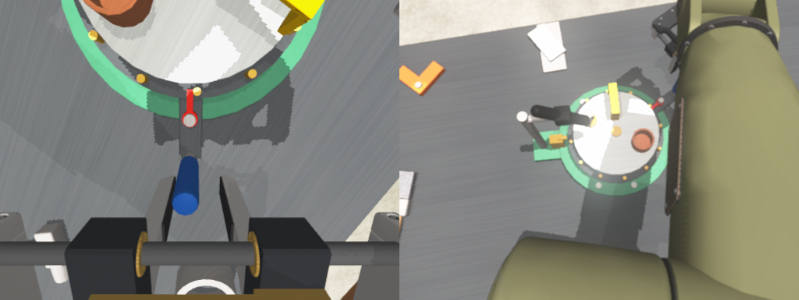

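At the stop: force jumped to about 14 N with the TCP near (0.680, -0.178). The handle (wrist picture right edge, top px (613,95)) is at about -5°, so some 92° or 3 strokes remain. Next I work out return and push rows.

```bash
cat >> h.py <<'E'
AX=np.array([.5905,-.020])
def arc(angs,r=.180):
    s=monitor.get_state(); R=np.array(s['tcp_rot'])
    for a in angs:
        t=np.radians(a); p=np.r_[AX+r*np.array([np.cos(t),np.sin(t)]),s['ee_pos'][2]]
        d=R.T@(p-s['ee_pos'])*1000; y=np.degrees(np.arctan2(R[1,1],R[0,1]))
        print(a,d.round(0)[:2],round(y-(a+90)))
E
python3 -c "
from h import *
arc(np.linspace(-64.5,-108.1,12).round(1))"
```

```text
-64.5 [  1. -13.] 2
-68.5 [  2. -25.] 6
-72.4 [  4. -37.] 10
-76.4 [  7. -50.] 14
-80.4 [ 10. -62.] 18
-84.3 [ 14. -73.] 22
-88.3 [ 19. -85.] 26
-92.2 [ 25. -96.] 30
-96.2 [  32. -106.] 34
-100.2 [  39. -116.] 38
-104.1 [  47. -126.] 42
-108.1 [  56. -135.] 46
```

```bash
python3 -m handwheel '1 -13 0 2 0.6;2 -25 0 6 0.6;4 -37 0 10 0.6;7 -50 0 14 0.6;10 -62 0 18 0.6;14 -73 0 22 0.6;19 -85 0 26 0.6;25 -96 0 30 0.6;32 -106 0 34 0.6;39 -116 0 38 0.6;47 -126 0 42 0.6;56 -135 0 46 0.6'
python3 -m handwheel '0 0 0 0 0.6;0 0 0 0 0.6;0 0 0 0 0.6;0 0 0 0 0.6'
python3 -c "
from h import *
snap('wrist','w4');snap('top','t4')
print(lm('wrist','lever_grip'),lm('wrist','plate'),lm('top','lever_grip'),lm('top','yellow_handle'),lm('top','torch_tip'),lm('top','plate'))
h=lm('top','yellow_handle')[0][0]; d=np.array(h[:2])-AX; print(np.degrees(np.arctan2(d[1],d[0])))
rel([.5345,-.1915,.125],-18)
arc(np.linspace(-104.1,-60.5,12).round(1))"
```

```text
clock: 8.55
ee_pos: [0.5343, -0.1908, 0.1292]
tcp_rot: [[0.318, 0.948, 0.003], [0.948, -0.318, -0.004], [-0.003, 0.004, -1.0]]
force: [0.4, 0.7, 0.6]
opening: 0.0377
clock: 8.95
ee_pos: [0.5347, -0.1908, 0.1292]
tcp_rot: [[0.317, 0.949, 0.003], [0.949, -0.317, -0.004], [-0.003, 0.004, -1.0]]
force: [0.8, -0.4, 0.3]
opening: 0.0376
[([0.5357, -0.193, 0.1473], 0.74)] [] [([0.5375, -0.1924, 0.1481], 0.75)] [([0.6512, -0.0241, 0.1301], 0.8)] [([0.5953, 0.0431, 0.1553], 0.57)] [([0.5932, -0.0198, 0.0432], 0.63)]
-3.8641914010087257
t 9.4 shift [-0.6  0.4  4.2] turn -0.5 ang -18.5 j [-0.41  0.43  1.57 -0.    1.14 -0.08]
-104.1 [ 0. 13.] -4
-100.1 [ 2. 25.] -8
-96.2 [ 4. 37.] -12
-92.2 [ 7. 50.] -16
-88.2 [11. 62.] -20
-84.3 [16. 73.] -24
-80.3 [21. 84.] -28
-76.4 [27. 95.] -32
-72.4 [ 34. 105.] -36
-68.4 [ 42. 115.] -40
-64.5 [ 50. 124.] -44
-60.5 [ 59. 133.] -48
```

Lever is home and free, so second stroke.

```bash
python3 -m handwheel '0 13 0 -4 0.6;2 25 0 -8 0.6;4 37 0 -12 0.6;7 50 0 -16 0.6;11 62 0 -20 0.6;16 73 0 -24 0.6;21 84 0 -28 0.6;27 95 0 -32 0.6;34 105 0 -36 0.6;42 115 0 -40 0.6;50 124 0 -44 0.6;57 130 0 -46 0.6'
python3 -m handwheel '0 2 0 0 0.6;0 2 0 0 0.6'
python3 -m handwheel '0 2 0 0 0.6;0 2 0 0 0.6'
```

```text
clock: 10.6
ee_pos: [0.6756, -0.1787, 0.1292]
tcp_rot: [[-0.464, 0.886, 0.001], [0.886, 0.464, -0.005], [-0.005, -0.001, -1.0]]
force: [-4.0, -8.0, -0.3]
opening: 0.0378
clock: 10.8
ee_pos: [0.6772, -0.178, 0.129]
tcp_rot: [[-0.464, 0.886, -0.0], [0.886, 0.464, -0.005], [-0.005, -0.003, -1.0]]
force: [-2.9, -2.7, 1.2]
opening: 0.0377
clock: 11.0
ee_pos: [0.6784, -0.1776, 0.129]
tcp_rot: [[-0.463, 0.886, -0.002], [0.886, 0.463, -0.006], [-0.004, -0.004, -1.0]]
force: [-6.2, -2.0, 3.1]
opening: 0.0377
```

```bash
python3 -m handwheel '0 3 0 0 0.6;0 3 0 0 0.6'; python3 -m handwheel '0 2 0 0 0.6;0 2 0 0 0.6'
python3 -c "
from h import *
arc(np.linspace(-64.5,-108.1,12).round(1))"
```

```text
clock: 11.2
ee_pos: [0.6797, -0.177, 0.1289]
tcp_rot: [[-0.463, 0.887, -0.005], [0.887, 0.463, -0.006], [-0.003, -0.008, -1.0]]
force: [-13.4, -3.6, 5.8]
opening: 0.0377
clock: 11.4
ee_pos: [0.6799, -0.177, 0.1288]
tcp_rot: [[-0.462, 0.887, -0.009], [0.887, 0.461, -0.007], [-0.002, -0.011, -1.0]]
force: [-15.0, -3.7, 5.8]
opening: 0.0378
-64.5 [  1. -13.] 2
-68.5 [  2. -26.] 6
-72.4 [  3. -38.] 10
-76.4 [  6. -50.] 14
-80.4 [  9. -62.] 18
-84.3 [ 13. -74.] 22
-88.3 [ 18. -85.] 26
-92.2 [ 24. -96.] 30
-96.2 [  31. -107.] 34
-100.2 [  38. -117.] 38
-104.1 [  46. -126.] 42
-108.1 [  55. -135.] 46
```

```bash
python3 -m handwheel '1 -13 0 2 0.6;2 -26 0 6 0.6;3 -38 0 10 0.6;6 -50 0 14 0.6;9 -62 0 18 0.6;13 -74 0 22 0.6;18 -85 0 26 0.6;24 -96 0 30 0.6;31 -107 0 34 0.6;38 -117 0 38 0.6;46 -126 0 42 0.6;55 -135 0 46 0.6'
python3 -m handwheel '0 0 0 0 0.6;0 0 0 0 0.6;0 0 0 0 0.6;0 0 0 0 0.6'
python3 -c "
from h import *
snap('wrist','w5');snap('top','t5')
print(lm('wrist','lever_grip'),lm('top','lever_grip'),lm('top','yellow_handle'),lm('top','torch_tip'),lm('top','plate'))
h=lm('top','yellow_handle')[0][0]; d=np.array(h[:2])-AX; print(np.degrees(np.arctan2(d[1],d[0])))
arc(np.linspace(-104.1,-60.5,12).round(1))"
```

```text
clock: 12.6
ee_pos: [0.5343, -0.1904, 0.1303]
tcp_rot: [[0.321, 0.947, -0.009], [0.947, -0.321, -0.007], [-0.009, -0.006, -1.0]]
force: [-0.1, 0.0, 0.4]
opening: 0.0375
clock: 13.0
ee_pos: [0.5346, -0.1905, 0.1302]
tcp_rot: [[0.32, 0.947, -0.009], [0.947, -0.32, -0.006], [-0.009, -0.006, -1.0]]
force: [-0.1, -0.0, 0.8]
opening: 0.0373
[([0.5378, -0.1885, 0.1503], 0.88)] [([0.5341, -0.1901, 0.1507], 0.84)] [] [([0.5931, 0.0413, 0.1542], 0.84)] [([0.5921, -0.0208, 0.0427], 0.97)]Traceback (most recent call last):
  File "<string>", line 5, in <module>
    h=lm('top','yellow_handle')[0][0]; d=np.array(h[:2])-AX; print(np.degrees(np.arctan2(d[1],d[0])))
      ~~~~~~~~~~~~~~~~~~~~~~~~~^^^
IndexError: list index out of range
```

```bash
python3 -c "
from h import *
snap('side','s5');snap('top','t5b')
for c in('side','top'):
  for l in lm(c,'yellow_handle'):
    d=np.array(l[0][:2])-AX; print(c,l,np.degrees(np.arctan2(d[1],d[0])))
arc(np.linspace(-104.1,-60.5,12).round(1))"
```

```text
side ([0.6483, 0.0111, 0.128], 0.7) 28.283018965567997
top ([0.6455, 0.0056, 0.1301], 0.65) 24.959837353250492
-104.1 [-0. 13.] -5
-100.1 [ 1. 26.] -9
-96.2 [ 4. 38.] -13
-92.2 [ 7. 50.] -17
-88.2 [11. 62.] -21
-84.3 [15. 73.] -24
-80.3 [21. 84.] -28
-76.4 [27. 95.] -32
-72.4 [ 34. 105.] -36
-68.4 [ 42. 115.] -40
-64.5 [ 50. 124.] -44
-60.5 [ 59. 133.] -48
```

Handle is at about 27°, the torch at about 88°, so two more strokes. Third:

```bash
python3 -m handwheel '0 13 0 -4 0.6;2 25 0 -8 0.6;4 37 0 -12 0.6;7 50 0 -16 0.6;11 62 0 -20 0.6;16 73 0 -24 0.6;21 84 0 -28 0.6;27 95 0 -32 0.6;34 105 0 -36 0.6;42 115 0 -40 0.6;50 124 0 -44 0.6;57 130 0 -46 0.6'
python3 -m handwheel '0 3 0 0 0.6;0 3 0 0 0.6;0 5 0 0 0.6;0 5 0 0 0.6'
python3 -m handwheel '0 2 0 0 0.6;0 2 0 0 0.6'
```

```text
clock: 14.8
ee_pos: [0.6758, -0.1788, 0.1292]
tcp_rot: [[-0.461, 0.887, -0.01], [0.888, 0.461, -0.008], [-0.003, -0.012, -1.0]]
force: [-4.7, -6.5, 4.5]
opening: 0.0377
clock: 15.2
ee_pos: [0.6791, -0.1773, 0.1291]
tcp_rot: [[-0.46, 0.888, -0.013], [0.888, 0.46, -0.009], [-0.002, -0.015, -1.0]]
force: [-11.1, -3.4, 4.8]
opening: 0.0377
clock: 15.4
ee_pos: [0.6795, -0.1772, 0.129]
tcp_rot: [[-0.46, 0.888, -0.017], [0.888, 0.459, -0.009], [-0.0, -0.019, -1.0]]
force: [-13.8, -2.8, 5.5]
opening: 0.0379
```

```bash
python3 -m handwheel '1 -13 0 2 0.6;2 -26 0 6 0.6;3 -38 0 10 0.6;6 -50 0 14 0.6;9 -62 0 18 0.6;13 -74 0 22 0.6;18 -85 0 26 0.6;24 -96 0 30 0.6;31 -107 0 34 0.6;38 -117 0 38 0.6;46 -126 0 42 0.6;55 -135 0 46 0.6'
python3 -m handwheel '0 0 0 0 0.6;0 0 0 0 0.6;0 0 0 0 0.6;0 0 0 0 0.6'
python3 -c "
from h import *
snap('side','s6');snap('top','t6')
for c in('side','top'):
  print(lm(c,'lever_grip'))
  for l in lm(c,'yellow_handle'):
    d=np.array(l[0][:2])-AX; print(c,l,np.degrees(np.arctan2(d[1],d[0])))
arc(np.linspace(-104.1,-60.5,12).round(1))"
```

```text
clock: 16.6
ee_pos: [0.5338, -0.1904, 0.1316]
tcp_rot: [[0.322, 0.946, -0.017], [0.947, -0.323, -0.009], [-0.014, -0.013, -1.0]]
force: [-0.9, -0.4, -0.1]
opening: 0.0375
clock: 17.0
ee_pos: [0.5342, -0.1905, 0.1314]
tcp_rot: [[0.321, 0.947, -0.017], [0.947, -0.322, -0.009], [-0.014, -0.013, -1.0]]
force: [0.3, -0.3, -0.5]
opening: 0.0374
[([0.5342, -0.1929, 0.1487], 0.64)]
side ([0.6285, 0.0317, 0.1273], 0.57) 53.683753813531254
[([0.538, -0.1927, 0.1514], 0.84)]
top ([0.6263, 0.0281, 0.1279], 0.9) 53.34032608545266
-104.1 [ 0. 13.] -5
-100.1 [ 2. 26.] -9
-96.2 [ 4. 38.] -13
-92.2 [ 7. 50.] -17
-88.2 [11. 62.] -21
-84.3 [16. 73.] -25
-80.3 [21. 85.] -29
-76.4 [28. 95.] -32
-72.4 [ 35. 105.] -36
-68.4 [ 42. 115.] -40
-64.5 [ 51. 124.] -44
-60.5 [ 60. 133.] -48
```

Handle is at about 54°. Fourth and last stroke:

```bash
python3 -m handwheel '0 13 0 -4 0.6;2 25 0 -8 0.6;4 37 0 -12 0.6;7 50 0 -16 0.6;11 62 0 -20 0.6;16 73 0 -24 0.6;21 84 0 -28 0.6;27 95 0 -32 0.6;34 105 0 -36 0.6;42 115 0 -40 0.6;50 124 0 -44 0.6;57 130 0 -46 0.6'
python3 -m handwheel '0 3 0 0 0.6;0 3 0 0 0.6;0 5 0 0 0.6;0 5 0 0 0.6'
python3 -m handwheel '0 3 0 0 0.6;0 3 0 0 0.6'
python3 -m handwheel '0 2 0 0 0.6;0 2 0 0 0.6'
```

```text
clock: 18.5
ee_pos: [0.6755, -0.1791, 0.1293]
tcp_rot: [[-0.459, 0.888, -0.018], [0.888, 0.459, -0.011], [-0.001, -0.021, -1.0]]
force: [-4.5, -6.2, 4.0]
opening: 0.0376
clock: 18.9
ee_pos: [0.6789, -0.1775, 0.1291]
tcp_rot: [[-0.459, 0.888, -0.021], [0.889, 0.459, -0.011], [-0.001, -0.024, -1.0]]
force: [-9.9, -2.8, 4.2]
opening: 0.0377
clock: 19.1
ee_pos: [0.68, -0.1771, 0.129]
tcp_rot: [[-0.458, 0.888, -0.026], [0.889, 0.458, -0.012], [0.001, -0.028, -1.0]]
force: [-16.6, -3.8, 7.7]
opening: 0.038
clock: 19.3
ee_pos: [0.68, -0.1771, 0.1289]
tcp_rot: [[-0.457, 0.889, -0.031], [0.889, 0.457, -0.013], [0.003, -0.033, -0.999]]
force: [-18.0, -2.3, 7.1]
opening: 0.0377
```

At the stop (18 N). I'll lead the lever home and check before lifting off.

```bash
python3 -m handwheel '1 -13 0 2 0.6;2 -26 0 6 0.6;3 -38 0 10 0.6;6 -50 0 14 0.6;9 -62 0 18 0.6;13 -74 0 22 0.6;18 -85 0 26 0.6;24 -96 0 30 0.6;31 -107 0 34 0.6;38 -117 0 38 0.6;46 -126 0 42 0.6;55 -135 0 46 0.6'
python3 -m handwheel '0 0 0 0 0.3;0 0 0 0 0;0 0 0 0 0;0 0 0 0 0;0 0 0 0 0;0 0 0 0 0'
python3 -c "
from h import *
snap('side','s7');snap('top','t7')
for c in('side','top'):
  print(lm(c,'lever_grip'),lm(c,'torch_tip'))
  for l in lm(c,'yellow_handle'):
    d=np.array(l[0][:2])-AX; print(c,l,np.degrees(np.arctan2(d[1],d[0])))
a=cv2.imread('pics/t7.png')[90:270,130:400];b=cv2.imread('pics/s7.png')[100:300,130:330]
cv2.imwrite('pics/b7.png',np.hstack([cv2.resize(a,(450,300)),cv2.resize(b,(300,300))]))"
```

```text
clock: 20.5
ee_pos: [0.5344, -0.1899, 0.1335]
tcp_rot: [[0.324, 0.945, -0.031], [0.946, -0.325, -0.013], [-0.022, -0.025, -0.999]]
force: [-0.3, -0.1, -1.1]
opening: 0.0376
clock: 21.1
ee_pos: [0.5345, -0.1899, 0.1334]
tcp_rot: [[0.324, 0.946, -0.031], [0.946, -0.324, -0.013], [-0.022, -0.025, -0.999]]
force: [0.6, 0.6, -0.1]
opening: 0.082
[([0.5395, -0.1935, 0.1495], 0.63)] [([0.5912, 0.0414, 0.145], 0.64)]
side ([0.594, 0.0459, 0.1288], 0.66) 86.95983318306492
[([0.5354, -0.1926, 0.1503], 0.67), ([0.591, -0.019, 0.0408], 0.49)] [([0.5923, 0.0407, 0.1519], 0.8), ([0.5949, 0.0427, 0.1305], 0.38)]
top ([0.596, 0.0426, 0.1309], 0.83) 84.97891898140725
```

View pics/b7.png

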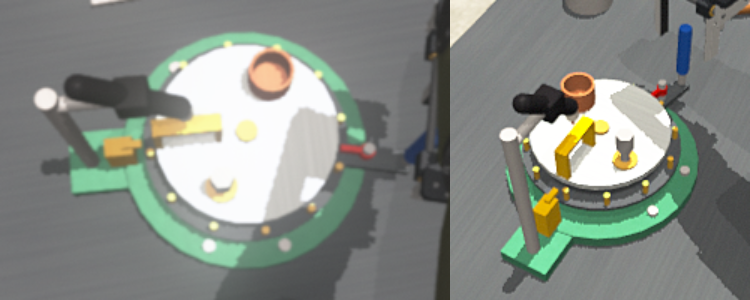

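The top view shows the handle (190,128) lying along the line from axis (246,131) to torch and finger (122,148), with the lever free. I'll lift off, retreat and check the alignment more exactly.

```bash
python3 -m handwheel '0 0 0 0 0;0 0 0 0 0;0 0 -30 0 0;0 0 -70 0 0;0 0 -110 0 0;0 0 -130 0 0;0 0 -130 0 0;-40 0 -130 0 0;-80 0 -130 0 0;-100 -30 -130 0 0;-100 -60 -130 0 0;-100 -60 -130 0 0'
python3 -c "
from h import *
A={}
for i in range(4):
  for c in('side','top','wrist'):
    snap(c,c+'8')
    for t in('plate','yellow_handle','torch_tip','lever_grip'):
      l=lm(c,t,1)
      if l and l[0][1]>.5: A.setdefault((t,c),[]).append(l[0][0])
for k,v in A.items(): print(k,len(v),np.mean(v,0).round(4),np.std(v,0).round(4))
im=vision.get_image('top'); K=np.array(im['camera_matrix']);T=np.linalg.inv(im['cam_to_world'])
m=cut_out('top','yellow_handle')[0]['mask'] ; print(m.sum())
def pr(p):
    q=T[:3,:3]@np.array(p)+T[:3,3]; q=K@q; return q[:2]/q[2]
out=cv2.resize(im['pixels'][90:230,160:340,::-1],None,fx=4,fy=4)
for bear,col in((88,(0,0,255)),(58,(255,0,0))):
  u=np.array([np.cos(np.radians(bear)),np.sin(np.radians(bear))]);n=np.array([-u[1],u[0]])
  P=np.array([(pr(np.r_[np.array([.5912,-.020])+u*r+n*w,.13])-[160,90]+.5)*4 for r,w in((.027,.009),(.097,.009),(.097,-.009),(.027,-.009))])
  cv2.polylines(out,[P.astype(int)],True,col,1)
P=np.array([(pr(np.r_[.5912,-.02,.0])-[160,90])*4,(pr(np.r_[np.array([.5912,-.020])+.2*np.array([np.cos(np.radians(88)),np.sin(np.radians(88))]),0])-[160,90])*4]).astype(int)
cv2.line(out,tuple(map(int,P[0])),tuple(map(int,P[1])),(255,0,255),1)
cv2.imwrite('pics/o8.png',out)"
```

```text
clock: 22.7
ee_pos: [0.4468, -0.2631, 0.2662]
tcp_rot: [[0.326, 0.945, -0.032], [0.945, -0.326, -0.012], [-0.021, -0.027, -0.999]]
force: [-0.7, -0.1, -0.2]
opening: 0.0944
('plate', 'side') 4 [ 0.5906 -0.0158  0.0462] [0.0014 0.001  0.0021]
('yellow_handle', 'side') 4 [0.5962 0.0429 0.1284] [0.001  0.001  0.0016]
('torch_tip', 'side') 4 [0.5933 0.0414 0.1482] [0.0022 0.0012 0.0007]
('lever_grip', 'side') 4 [ 0.536  -0.1931  0.1493] [0.0018 0.0017 0.001 ]
('plate', 'top') 4 [ 0.5911 -0.0193  0.0434] [0.0009 0.0007 0.0022]
('yellow_handle', 'top') 4 [0.5932 0.0426 0.1287] [0.0009 0.0011 0.001 ]
('torch_tip', 'top') 4 [0.5911 0.0409 0.1516] [0.0004 0.001  0.0015]
('lever_grip', 'top') 4 [ 0.5488 -0.1471  0.1243] [0.0242 0.0755 0.0461]
('lever_grip', 'wrist') 4 [ 0.5382 -0.1892  0.1488] [0.0008 0.0006 0.0017]
11165
```

View pics/o8.png

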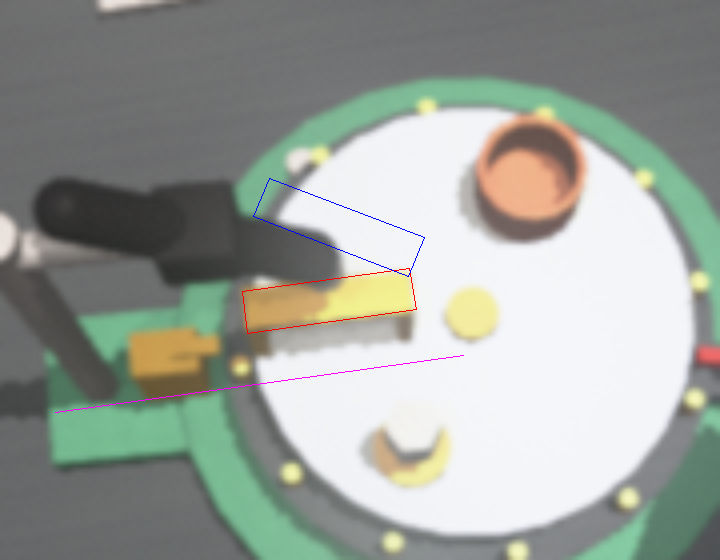

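The red outline drawn at the torch's bearing (88°) lies on the handle at (330,300). The post foot (105,393) is close to the same line, and the lever is home.

```bash
python3 -c "
from h import *
s=monitor.get_state(); print(s['clock'],s['force']); robot.hand_in()"
```

```text
25.8 [ 0.33250741  0.82970098 -0.78534638]
the job is handed in; nothing more can be done
```

I brought the yellow handle round to the torch and index finger with four full lever strokes and handed the job in at 25.8 s. I pushed the lever to its stop each time (8–18 N felt) and led it home between half-open fingers. The gripper then opened, lifted clear and backed away, touching nothing.

- **Handle:** the last checks put it at (0.593–0.596, 0.043) and the torch tip at (0.591–0.593, 0.041). The two agree within about 3 mm, inside the networks' accuracy. An outline drawn at the torch's bearing (88°) lay on the handle in the top picture.
- **Lever:** side and wrist cameras found it home at about (0.537, -0.191).

Some readings disagreed:
- The top camera's lever estimate scattered badly in the final look, because one or more of its four readings was false.
- The side camera put the turning axis about 4 mm off in y from the other readings.
- Single readings of the handle's bearing right after the last stroke gave 85–87°, against 88° for the torch.

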